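Refit the lid of a fume filter housing

ROBOT

A 6-joint arm with a two-finger parallel gripper is mounted at the origin on the work surface. World frame = base frame: x ahead of the robot, y to its left, z up, the work surface at z = 0. Lengths are in m, angles in rad, forces in N, time in s.
With the tool pointing down it reaches from about 0.225 to 0.875 m from the base axis. Payload 3.4 kg.
Tool frame: the origin (TCP) lies at the very end of the fingers, on their centre line; the grasp point (between the pads) lies behind it (manip.grasp_offset is the z of the grasp point in the tool frame, in m); z points along the fingers, y is the line along which they close (so a half turn about z gives the same grasp; the last joint's range is limited). The gripper opens to 85 mm and grips with 20 to 120 N. Pads are 22 mm wide; open, the fingers measure 114 mm over their backs; the gripper's body (76 mm by 85 mm) begins 54 mm behind the grasp point. The pads swing forward as they close: fully open they stand 13 mm farther back than shut.
Start: joints at [0.99, 0.276, 1.505, -0, 1.361, -0.121], TCP at [0.255, 0.515, 0.231] pointing down, gripper open.
Joint ranges: [-2.89, 2.89], [-0.75, 2.08], [0.22, 2.7], [-1.18, 4.32], [0.11, 2.71], [-2.7, 2.7]. Speed limits (rad/s): [2.57, 2.57, 3.14, 3.14, 3.14, 3.14].

INTERFACE

Orientations are given as a unit quaternion [w, x, y, z].
In Python, from rig import manip gives the robot as it stands.
- The arm moves only by the shell command python3 -m pendant 'ROWS' [FORCE]. ROWS is JSON, a list of rows, each an object of numbers: "dx", "dy", "dz": the shift along the tool's x, y, z in m; "rx", "ry", "rz": the turn, a rotation vector about the tool's x, y, z in degrees; "hand": the finger opening in m, from 0 to 0.0854. In form: [{"dx": .., "dy": .., "dz": .., "rx": .., "ry": .., "rz": .., "hand": ..}, ...]. A call has 1 to 12 rows; each row shifts and turns the commanded pose from where the row before left it, along the tool's axes as they then stand; what a row does not reach is not made up. A row lasts 1/12 s, in which the tool goes at most 41.7 mm and 7.16 degrees, less where a joint would pass 70% of its speed; a pose out of reach is approached as far as the arm can. A call is refused whole if a number of a shift passes 0.0417 or a number of a turn 7.16, either way. A call with a gripper value outside its range is refused whole. The fingers move at their own pace and stop on an object; FORCE is the grip in N (left out, the last holds). Time passes only in rows, so rows that do not move let the fingers close. It gives the time, the measured TCP pose, the force, the opening and the grip force at its end, in the units of the state.
- manip.get_state(): the state, without advancing time (a new reading comes with each control period).
- manip.get_image(name): name is "scene" or "top"; returns a dict with "frame" (480x640x3 uint8, red, green, blue), "fx", "fy", "cx", "cy" (pixels), "distortion" ([k1, k2, p1, p2, k3] as OpenCV has them; the pictures are not rectified), "position" and "attitude" of the camera in the world. Camera axes: x right, y up, looking along -z (the intrinsics and any distortion apply to the point x, -y, -z); pixel columns grow to the right and rows downward; lengths in m; the calibration is good to about 2 mm. A picture is of the moment at which its call begins. There is no depth.
- manip.sign_off(): hands the job in; it is judged then, once.
The state is a dict: "clock": time; "qpos": joint angles; "qd": joint speeds; "effort": joint torques, N m; "position": TCP position; "ee_rot": TCP orientation; "contact_force": force on the tool from outside, world axes, zero at the start; "moment": the same for the moment, N m; "width": finger opening in m; "gripper_force": force on a finger pad.
Only numpy, scipy, OpenCV 4.12 (cv2) and the standard library are available. Lean on these libraries where they do the work, as an engineer would, in place of code of your own. Each camera call takes 0.05 s, during which the arm holds its last target. There are 200 camera calls.

TASK

The carbon filter has been changed; put the lid back on the white filter housing. Tilt the lid, hook its rear lip fully under the ledge of the rear rail, swing it down and press it gently until the blue front catch snaps over its tongue, then let go. Do not force the lid or push it hard against the housing, and do not disturb the glassware and bottles.

Things in the scene. Friction and masses are not known exactly. Their poses are not given: they have to be found in the camera images.
- lid: Loose lid of the filter housing, flat on the bench, grip up: off-white panel 190 (x) x 150 (y) x 10 mm, 280 to 460 g, with a thin lip at the rear and a thin tongue at the front, both dark grey, 4 mm thick, 134 mm wide and level with the underside. Origin: centre of the panel's underside; x to the rear (lip), z up.
- lip (a point): Middle of the lower edge of the lip's tip. The lip sticks out 14 mm from the panel: lid frame x = 109, z = 0 mm.
- tongue (a point): Middle of the lower edge of the tongue's tip. The tongue sticks out 10 mm from the panel: lid frame x = -105, z = 0 mm.
- grip (a point): Where to grasp the lid's blue upright grip, flat-sided, 10 mm thick along the lid's x, 70 mm wide along y, standing 34 mm above the panel: lid frame x = -20, z = 32 mm, 12 mm below the grip's top.
- unit: White filter housing, fixed, open on top, 252 (x) x 203 (y) x 108 mm high, duct stub behind. Origin under its centre; front to -x, z up. The opening is 158 mm wide between the side walls (inner faces y = +-79, tops z = 108 mm). The black cassette inside reaches up to z = 86 mm. Lid home: its origin at x = 3, y = 0 mm, level to within 0.03 rad, lip on the rail's sill, tongue on the front seat.
- stop (a point): Nominal home of the lip's tip, housing frame (112, 0, 100) mm: corner of web and sill of the grey rear rail, a channel open to the front. Sill x = 78 to 112 mm; above it a head (x = 100 to 118): its lower face, the ledge, is 7 mm and its top 22 mm above the sill. The rail is set in slots: its true sill is up to 6 mm higher or lower than this point, seen in no pose; feel for it.
- seat (a point): Where the tip of the tongue lies when home, housing frame (-102, 0, 100) mm: on the front seat, x = -108 to -84 at z = 100 mm, left and right of the catch. In front of the seat a wall rises to z = 108 mm.
- catch (a joint): Blue sprung catch, 40 mm wide, in the middle of the front wall. 0 = home; grows (m, to 0.012) as it is pushed to the front. Its nose reaches to x = -98 mm in the housing frame, over the tongue; flat underside at z = 106, steep ramp above it to z = 122 mm. Spring 2 N plus 0.5 N per mm: pressed with about 5 to 10 N on the tongue it gives way, then snaps back to 0 over it.
- reagent: Amber reagent bottle, 68 mm across, 155 mm high, standing on the bench. Origin: centre of its foot.
- wash: White wash bottle with a red cap, 62 mm across, 150 mm high, standing on the bench. Origin: centre of its foot.
- beaker: Glass beaker, 76 mm across, 95 mm high, standing on the bench. Origin: centre of its foot.
- dish: White porcelain dish, 84 mm across, 32 mm high, standing on the bench. Origin: centre of its foot.
There are look-alikes about, which are no part of the job. Several things have the shape of the beaker; the one meant has the colours described above. Of the things that look like the wash, the smaller one is meant.

How it is judged:
By the outcome, as a careful person would: the job done as asked, in the order asked, and still so for the second after the job is handed in, with the robot touching nothing.
It also fails if it takes over 61 s, if anything falls off the work surface, if the arm or the gripper's body presses on something with over 40 N, if the wrist force passes 120 N, or if a joint passes its speed limit or range.

## Working session

There is one attempt and no reset: what is moved stays moved. The work goes in short steps, Python scripts to look and compute and a shell command to move; the robot and the scene stay as the last step left them, time stands still between calls to the robot, and variables do not carry over. Pictures are saved under pics/ and viewed, at most 10 in all, crops included, and the job is handed in when it is done.

```bash
mkdir -p pics; ls; python3 - <<'E'
from rig import manip
import cv2
print(manip.get_state(), manip.grasp_offset)
for n in("scene","top"):
    d=manip.get_image(n); cv2.imwrite(f"pics/{n}0.png",d["frame"][:,:,::-1]); print({k:v for k,v in d.items() if k!="frame"})
E
```

```text
pics
{'clock': 0.0, 'qpos': array([ 9.90014033e-01,  2.76562357e-01,  1.50618163e+00,  3.77445038e-05,
        1.36069850e+00, -1.21036100e-01]), 'qd': array([ 0.00047432, -0.00129919,  0.00119049,  0.00118321,  0.00055982,
        0.00069707]), 'effort': array([-1.12648468e-03, -4.16760635e+01, -2.45804930e+01, -5.18684692e-05,
        1.10479421e-02,  4.67866045e-06]), 'position': array([0.25484433, 0.5148226 , 0.23043901]), 'ee_rot': array([-3.35271243e-04,  2.27857712e-01,  9.73694001e-01, -8.62210586e-04]), 'contact_force': array([ 0.72367953, -0.45292686, -0.04285136]), 'moment': array([-0.03284208,  0.00362207, -0.00091539]), 'gripper_force': 0.0, 'width': 0.08517656051734818} -0.0187
{'fx': 579.9928112072853, 'fy': 579.9928112072853, 'cx': 323.6317171990348, 'cy': 248.184233464749, 'distortion': array([-0.05481413,  0.        ,  0.        ,  0.        ,  0.        ]), 'position': array([ 1.16557752, -0.8288424 ,  1.08415003]), 'attitude': array([0.88184356, 0.36248003, 0.12068538, 0.27639682])}
{'fx': 534.3631705903233, 'fy': 534.3631705903233, 'cx': 323.56457989558777, 'cy': 241.09757324066908, 'distortion': array([-0.05409897,  0.        ,  0.        ,  0.        ,  0.        ]), 'position': array([ 0.44457205, -0.01718326,  1.67459752]), 'attitude': array([-0.70497676, -0.04135882,  0.0274805 ,  0.70748996])}
```

View pics/scene0.png

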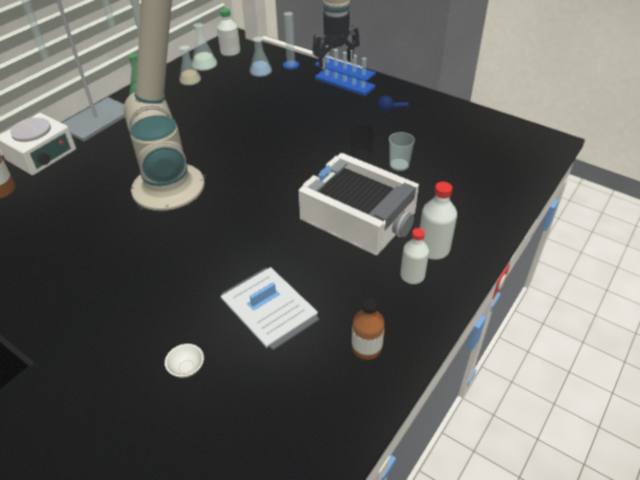

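View pics/top0.png

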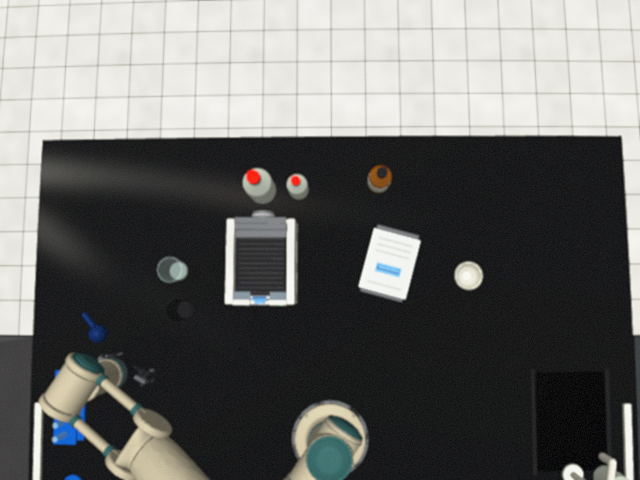

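Scene: housing at about (360,200), lid at (268,305), dish (184,360), reagent (368,330), small wash (414,258), beaker (401,150). Top: housing (261,260), lid (390,263), catch at the bottom (260,299), grip (388,270).

```bash
cat > h.py <<'E'
import numpy as np, cv2
from rig import manip
from scipy.spatial.transform import Rotation as R
def rot(q): return R.from_quat([q[1],q[2],q[3],q[0]])
class Cam:
    def __init__(s,n):
        d=manip.get_image(n); s.img=np.ascontiguousarray(d["frame"][:,:,::-1]); s.p=d["position"]; s.R=rot(d["attitude"]).as_matrix()@np.diag([1,-1,-1.])
        s.K=np.array([[d["fx"],0,d["cx"]],[0,d["fy"],d["cy"]],[0,0,1]]); s.D=d["distortion"]
    def ray(s,px):
        u=cv2.undistortPoints(np.array(px,float).reshape(-1,1,2),s.K,s.D)[:,0]
        return np.c_[u,np.ones(len(u))]@s.R.T
    def onz(s,px,z):
        r=s.ray(px); return s.p+r*((z-s.p[2])/r[:,2])[:,None]
    def proj(s,P):
        return cv2.projectPoints(np.array(P,float).reshape(-1,3),cv2.Rodrigues(s.R.T)[0],-s.R.T@s.p,s.K,s.D)[0][:,0]
def tri(a,pa,b,pb):
    A=a.ray(pa);B=b.ray(pb);o=[]
    for r,q in zip(A,B):
        t=np.linalg.lstsq(np.c_[r,-q],b.p-a.p,rcond=None)[0]; x,y=a.p+r*t[0],b.p+q*t[1]; o.append([*(x+y)/2,np.linalg.norm(x-y)])
    return np.array(o)
def mask(c,box,lo,hi):
    m=np.zeros(c.img.shape[:2],np.uint8);x0,y0,x1,y1=box
    m[y0:y1,x0:x1]=cv2.inRange(cv2.cvtColor(c.img,cv2.COLOR_BGR2HSV),lo,hi)[y0:y1,x0:x1]; return m
def blob(m):
    return max(cv2.findContours(m,cv2.RETR_EXTERNAL,cv2.CHAIN_APPROX_NONE)[0],key=cv2.contourArea)[:,0].astype(float)
def cen(c): M=cv2.moments(c.astype(np.float32)); return [M["m10"]/M["m00"],M["m01"]/M["m00"]]
E
python3 - <<'E'
from h import *
t,s=Cam("top"),Cam("scene")
cr=lambda c,x,y,w,h,W,H: cv2.resize(c.img[y:y+h,x:x+w],(W,H),interpolation=cv2.INTER_CUBIC)
a=cr(t,215,205,100,110,400,440);b=cr(s,290,145,140,110,400,314)
cv2.imwrite("pics/crops.png",np.hstack([a,np.vstack([b,np.zeros((126,400,3),np.uint8)])]))
B=((95,90,60),(125,255,255));W=((0,0,120),(180,70,255))
gt=blob(mask(t,(365,255,410,285),*B));gs=blob(mask(s,(240,275,290,315),*B))
print("grip tri",tri(t,[cen(gt)],s,[cen(gs)]), "n",len(gt))
print("grip rect z.044",cv2.minAreaRect(t.onz(gt,.044)[:,:2].astype(np.float32)*1000))
L=blob(mask(t,(350,215,430,310),*W)); print("lid z.010",cv2.minAreaRect(t.onz(L,.010)[:,:2].astype(np.float32)*1000))
Ls=blob(mask(s,(210,260,325,355),*W)); print("lid scene z.010",cv2.minAreaRect(s.onz(Ls,.010)[:,:2].astype(np.float32)*1000))
ct=blob(mask(t,(245,285,280,310),*B));cs=blob(mask(s,(310,160,340,185),*B))
print("catch",tri(t,[cen(ct)],s,[cen(cs)]))
H=blob(mask(t,(215,205,310,312),*W)); print("unit z.108",cv2.minAreaRect(t.onz(H,.108)[:,:2].astype(np.float32)*1000))
E
```

```text
grip tri [[ 0.51735166 -0.18306202  0.01930837  0.00167201]] n 56
grip rect z.044 ((516.6957397460938, -180.46363830566406), (72.19412231445312, 23.30341911315918), 74.44931030273438)
lid z.010 ((538.9053955078125, -189.2872314453125), (154.46363830566406, 209.08445739746094), 74.6082763671875)
lid scene z.010 ((540.7833251953125, -190.27142333984375), (153.82081604003906, 206.12225341796875), 74.6627197265625)
catch [[0.42704192 0.20191764 0.107624   0.00096093]]
unit z.108 ((549.6507568359375, 200.2761993408203), (211.65582275390625, 277.6661682128906), 89.96472930908203)
```

View pics/crops.png

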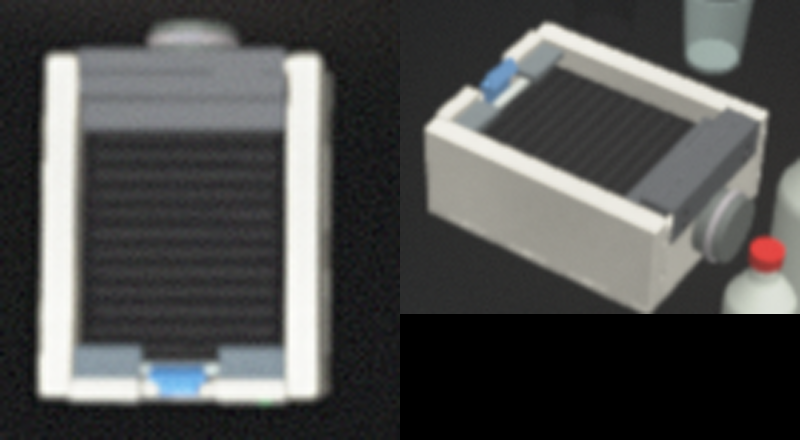

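The crops show the housing almost aligned with world x. Wall top edges are sharp (top view: left wall px ~225–235, right ~287–296), with the catch at (259.5,300). The blue nose is at the front and the grey rail at the rear.

```bash
python3 - <<'E'
from h import *
from scipy.ndimage import map_coordinates as mc
t,s=Cam("top"),Cam("scene")
def edges(c,z,P,dirv,span,offs,perp,sgn):
    # line samples in plane z, 50% crossing along dirv; sgn +1 dark->bright
    g=cv2.cvtColor(c.img,cv2.COLOR_BGR2GRAY).astype(float);o=[]
    for k in offs:
        u=np.arange(-span,span,.0005); Q=np.array(P)[None]+k*np.array(perp)+u[:,None]*np.array(dirv)
        px=c.proj(np.c_[Q,np.full(len(Q),z)]); v=mc(g,[px[:,1],px[:,0]],order=1)
        gr=np.convolve(sgn*np.gradient(v),np.ones(5)/5,'same'); i=np.argmax(gr[5:-5])+5
        w=np.clip(gr[max(0,i-8):i+9],0,None); o.append(Q[0]+(Q[1]-Q[0])*(w@np.arange(max(0,i-8),i-8+len(w) if i>=8 else len(w))/w.sum()))
    return np.array(o)
def line(n,E):
    vx,vy,x,y=cv2.fitLine(E.astype(np.float32)*1000,cv2.DIST_HUBER,0,.01,.01)[:,0]; print(n,"mean",(np.median(E,0)*1e3).round(1),"ang",round(np.degrees(np.arctan2(vy,vx)),2))
X,Y=[1,0],[0,1]
print("corners z",tri(t,[[295,304.5],[295.5,218.8]],s,[[299.8,188.8],[382.8,226.2]]).round(4))
o=np.arange(-.08,.06,.01)
line("L outer",edges(t,.108,[.55,.30],Y,.015,o,X,-1)); line("R inner",edges(t,.108,[.55,.12],Y,.012,o,X,-1))
line("L inner",edges(t,.108,[.55,.279],Y,.012,o,X,1)); line("R outer(z108)",edges(t,.108,[.55,.1],Y,.012,o,X,1))
line("front L",edges(t,.108,[.424,.291],X,.012,np.arange(-.005,.006,.005),Y,1)); line("front R",edges(t,.108,[.424,.11],X,.012,np.arange(-.005,.006,.005),Y,1))
line("front wall",edges(t,.108,[.424,.2],X,.012,[-.06,-.05,-.04,.04,.05,.06],Y,1))
line("rear L",edges(t,.108,[.675,.291],X,.012,np.arange(-.005,.006,.005),Y,-1)); line("rear R",edges(t,.108,[.675,.11],X,.012,np.arange(-.005,.006,.005),Y,-1))
a=np.radians(-15.4);lx=np.array([np.cos(a),np.sin(a)]);ly=np.array([-lx[1],lx[0]]);C=np.array([.5395,-.1893])
for nm,c in(("top",t),("scene",s)):
    for n,k,d,sp,of,pp,sg in(("rear",.095,lx,.03,np.arange(-.06,.061,.01),ly,-1),("front",-.095,lx,.03,np.arange(-.06,.061,.01),ly,1),("left",.075,ly,.015,np.arange(-.08,.081,.01),lx,-1),("right",-.075,ly,.015,np.arange(-.08,.081,.01),lx,1)):
        E=edges(c,.010,C+k*d,d,sp,of,pp,sg); line(nm+" "+n,E); r=(E-C)@np.c_[lx,ly]*1e3; print("   lid-rel",np.median(r,0).round(1))
E=edges(t,.044,[.517,-.181],ly,.0,[0],lx,1) if 0 else None
g=cv2.cvtColor(t.img,cv2.COLOR_BGR2HSV); u=np.arange(-.12,.131,.004)
px=t.proj(np.c_[C+u[:,None]*lx+.045*ly,np.full(len(u),.01)]); print("V along x",[int(v) for v in mc(g[:,:,2].astype(float),[px[:,1],px[:,0]],order=1)])
px=t.proj(np.c_[C+np.arange(-.05,.01,.002)[:,None]*lx,np.full(30,.044)]); print("grip sat z44 from -50 by 2",[int(v) for v in mc(g[:,:,1].astype(float),[px[:,1],px[:,0]],order=1)])
px=s.proj(np.c_[C+np.arange(-.05,.01,.002)[:,None]*lx,np.full(30,.044)]);g=cv2.cvtColor(s.img,cv2.COLOR_BGR2HSV); print("scene",[int(v) for v in mc(g[:,:,1].astype(float),[px[:,1],px[:,0]],order=1)],[int(v) for v in mc(g[:,:,2].astype(float),[px[:,1],px[:,0]],order=1)])
E
```

```text
corners z [[0.4157 0.0999 0.112  0.009 ]
 [0.669  0.0997 0.1097 0.0117]]
L outer mean [540. 305.] ang -0.38
R inner mean [540.  124.4] ang -0.19
L inner mean [540.  279.7] ang 0.48
R outer(z108) mean [540. 101.] ang 0.13
front L mean [415. 291.] ang 89.82
front R mean [414.6 110. ] ang -89.45
front wall mean [413.9 200. ] ang 89.85
rear L mean [667.4 291. ] ang 89.02
rear R mean [666.5 110. ] ang 89.98
top rear mean [ 629.8 -214.2] ang 74.77
   lid-rel [93.7  0. ]
top front mean [ 445.9 -163.5] ang 74.39
   lid-rel [-97.8   0. ]
top left mean [ 559.8 -115.7] ang -15.48
   lid-rel [-0.  76.4]
top right mean [ 519.  -263.6] ang -15.34
   lid-rel [ -0.  -76.6]
scene rear mean [ 629.8 -214.2] ang 74.64
   lid-rel [93.6  0. ]
scene front mean [ 443.9 -163. ] ang 74.77
   lid-rel [-98.9   0. ]
scene left mean [ 559.5 -116.8] ang -15.18
   lid-rel [-0.  75.2]
scene right mean [ 519.1 -263.2] ang -15.26
   lid-rel [ -0.  -76.6]
V along x [27, 27, 41, 88, 126, 161, 218, 244, 245, 246, 245, 238, 230, 238, 244, 245, 245, 245, 245, 246, 246, 244, 245, 245, 245, 245, 245, 245, 245, 245, 245, 245, 246, 245, 245, 245, 238, 230, 238, 244, 245, 238, 230, 238, 245, 244, 238, 231, 238, 244, 245, 246, 243, 211, 154, 133, 119, 74, 34, 27, 25, 29, 29]
grip sat z44 from -50 by 2 [3, 3, 3, 3, 3, 21, 48, 84, 107, 122, 128, 130, 126, 123, 120, 122, 121, 117, 102, 75, 39, 16, 3, 3, 3, 3, 3, 3, 3, 3]
scene [4, 4, 4, 5, 5, 4, 3, 3, 3, 4, 11, 32, 65, 90, 100, 107, 106, 105, 102, 102, 102, 100, 101, 101, 101, 101, 102, 105, 106, 105] [213, 204, 202, 210, 219, 224, 226, 226, 226, 224, 222, 222, 223, 223, 222, 215, 198, 178, 165, 158, 157, 158, 157, 157, 157, 160, 170, 187, 206, 218]
```

```bash
cat >> h.py <<'E'
from scipy.linalg import logm,expm
def T(p,r): M=np.eye(4);M[:3,:3]=r.as_matrix();M[:3,3]=p;return M
def now():
    s=manip.get_state(); return T(s["position"],rot(s["ee_rot"]))
def down(yaw,tilt=0):  # tool y at yaw (rad) of world x, pointing down, then tilted about tool x
    c,s_=np.cos(yaw),np.sin(yaw); M=np.array([[-s_,c,0],[c,s_,0],[0,0,-1.]]); return R.from_matrix(M)*R.from_rotvec([tilt,0,0])
def rows(A,B,n):  # n equal rows from pose A to B
    t=np.real(expm(logm(np.linalg.inv(A)@B)/n)); print(n,"x shift",t[:3,3].round(4),"turn",np.degrees(R.from_matrix(t[:3,:3]).as_rotvec()).round(2))
def step(B): # single-row relative (world-straight)
    d=np.linalg.inv(now())@B; print("rel shift",d[:3,3].round(4),"turn",np.degrees(R.from_matrix(d[:3,:3]).as_rotvec()).round(2))
LID=np.array([.5373,-.1890,0]);LY=np.radians(-15.4);UN=np.array([.5407,.2027,0])
def grip_tcp(o,yaw,th): # tcp pose with grasp point at lid (-20,0,32), lid origin o, lid yaw and tilt (front up)
    r=down(yaw,th); Rl=R.from_euler("z",yaw)*R.from_euler("y",th)
    return T(np.array(o)+Rl.apply([-.020,0,.032])+r.apply([0,0,.0187]),r)
E
python3 - <<'E'
from h import *
t,s=Cam("top"),Cam("scene")
cr=lambda c,x,y,w,h: cv2.resize(c.img[y:y+h,x:x+w],(400,400),interpolation=cv2.INTER_CUBIC)
cv2.imwrite("pics/grip.png",np.hstack([cr(t,366,245,45,45),cr(s,240,272,45,45)]))
up=grip_tcp(LID,LY,0); up[2,3]+=.13; rows(now(),up,22); print(up[:3,3],grip_tcp(LID,LY,0)[:3,3])
E
```

```text
22 x shift [-0.0366 -0.0034  0.004 ] turn [-0.    0.    3.59]
[ 0.51801809 -0.18368888  0.1433    ] [ 0.51801809 -0.18368888  0.0133    ]
```

View pics/grip.png

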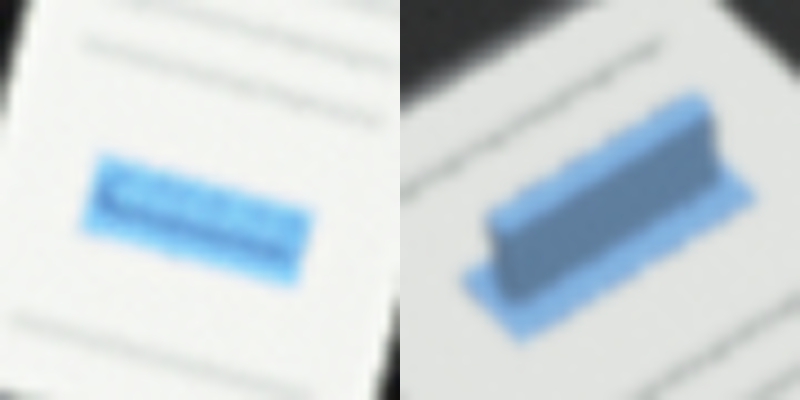

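Grip wall stands on a thin blue foot; top view centre of its top face ≈ (388.8,267), scene ≈ (262.7,290.6). Go above it now.

```bash
python3 - <<'E'
from h import *
t,s=Cam("top"),Cam("scene"); print(tri(t,[[388.8,266.9]],s,[[262.7,290.6]]), s.onz([[262.7,290.6]],.044))
E
r='{"dx":-0.0366,"dy":-0.0034,"dz":0.001,"rz":3.59}'
python3 -m pendant '[{"dx":-0.0366,"dy":-0.0034,"rz":3.59},{"dx":-0.0366,"dy":-0.0034,"rz":3.59},{"dx":-0.0366,"dy":-0.0034,"rz":3.59},{"dx":-0.0366,"dy":-0.0034,"rz":3.59},{"dx":-0.0366,"dy":-0.0034,"rz":3.59},{"dx":-0.0366,"dy":-0.0034,"rz":3.59},{"dx":-0.0366,"dy":-0.0034,"rz":3.59},{"dx":-0.0366,"dy":-0.0034,"rz":3.59},{"dx":-0.0366,"dy":-0.0034,"rz":3.59},{"dx":-0.0366,"dy":-0.0034,"rz":3.59},{"dx":-0.0366,"dy":-0.0034,"rz":3.59}]'
```

```text
[[ 0.52289927 -0.18489837  0.04515441  0.00299735]] [[ 0.52105406 -0.18517086  0.044     ]]invalid input
```

```bash
python3 -m pendant '[{"dx":-0.0366,"dy":-0.0034,"rz":3.59},{"dx":-0.0366,"dy":-0.0034,"rz":3.59},{"dx":-0.0366,"dy":-0.0034,"rz":3.59},{"dx":-0.0366,"dy":-0.0034,"rz":3.59},{"dx":-0.0366,"dy":-0.0034,"rz":3.59},{"dx":-0.0366,"dy":-0.0034,"rz":3.59},{"dx":-0.0366,"dy":-0.0034,"rz":3.59},{"dx":-0.0366,"dy":-0.0034,"rz":3.59},{"dx":-0.0366,"dy":-0.0034,"rz":3.59},{"dx":-0.0366,"dy":-0.0034,"rz":3.59},{"dx":-0.0366,"dy":-0.0034,"rz":3.59},{}]'
python3 -c "
from h import *
B=grip_tcp(LID,LY,0); B[2,3]+=.09; step(B)"
```

```text
rel shift [-0.5457 -0.5097  0.128 ] turn [-0.   -0.   79.05]invalid input
```

```bash
python3 -m pendant '[{"dx":-0.0366,"dy":-0.0034,"dz":0,"rx":0,"ry":0,"rz":3.59,"hand":0.085}]'; python3 -m pendant '[{"dx":-0.0366,"dy":-0.0034,"dz":0,"rx":0,"ry":0,"rz":3.59}]'
```

```text
clock: 0.58
position: [0.2823, 0.4987, 0.2314]
ee_rot: [-0.002, 0.256, 0.967, 0.001]
contact_force: [0.5, 0.0, 0.5]
width: 0.0852
gripper_force: 0.0invalid input
```

```bash
python3 -m pendant '[{"dx":-0.0366,"dy":-0.0034,"dz":0,"rx":0,"ry":0,"rz":3.59,"hand":0.085},{"dx":-0.0366,"dy":-0.0034,"dz":0,"rx":0,"ry":0,"rz":3.59,"hand":0.085},{"dx":-0.0366,"dy":-0.0034,"dz":0,"rx":0,"ry":0,"rz":3.59,"hand":0.085},{"dx":-0.0366,"dy":-0.0034,"dz":0,"rx":0,"ry":0,"rz":3.59,"hand":0.085},{"dx":-0.0366,"dy":-0.0034,"dz":0,"rx":0,"ry":0,"rz":3.59,"hand":0.085},{"dx":-0.0366,"dy":-0.0034,"dz":0,"rx":0,"ry":0,"rz":3.59,"hand":0.085},{"dx":-0.0366,"dy":-0.0034,"dz":0,"rx":0,"ry":0,"rz":3.59,"hand":0.085},{"dx":-0.0366,"dy":-0.0034,"dz":0,"rx":0,"ry":0,"rz":3.59,"hand":0.085},{"dx":-0.0366,"dy":-0.0034,"dz":0,"rx":0,"ry":0,"rz":3.59,"hand":0.085},{"dx":-0.0366,"dy":-0.0034,"dz":0,"rx":0,"ry":0,"rz":3.59,"hand":0.085}]'
python3 -m pendant '[{"dx":-0.0366,"dy":-0.0034,"dz":0,"rx":0,"ry":0,"rz":3.59,"hand":0.085},{"dx":-0.0366,"dy":-0.0034,"dz":0,"rx":0,"ry":0,"rz":3.59,"hand":0.085},{"dx":-0.0366,"dy":-0.0034,"dz":0,"rx":0,"ry":0,"rz":3.59,"hand":0.085},{"dx":-0.0366,"dy":-0.0034,"dz":0,"rx":0,"ry":0,"rz":3.59,"hand":0.085},{"dx":-0.0366,"dy":-0.0034,"dz":0,"rx":0,"ry":0,"rz":3.59,"hand":0.085},{"dx":-0.0366,"dy":-0.0034,"dz":0,"rx":0,"ry":0,"rz":3.59,"hand":0.085},{"dx":-0.0366,"dy":-0.0034,"dz":0,"rx":0,"ry":0,"rz":3.59,"hand":0.085},{"dx":-0.0366,"dy":-0.0034,"dz":0,"rx":0,"ry":0,"rz":3.59,"hand":0.085},{"dx":-0.0366,"dy":-0.0034,"dz":0,"rx":0,"ry":0,"rz":3.59,"hand":0.085},{"dx":-0.0366,"dy":-0.0034,"dz":0,"rx":0,"ry":0,"rz":3.59,"hand":0.085},{"dx":0,"dy":0,"dz":0,"rx":0,"ry":0,"rz":0,"hand":0.085}]'
python3 -c "
from h import *
LID[0]+=.0015
B=grip_tcp(LID,LY,0); B[2,3]+=.08; step(B)"
```

```text
clock: 1.42
position: [0.5132, 0.2118, 0.2314]
ee_rot: [0.0, 0.545, 0.839, 0.0]
contact_force: [0.4, -0.0, -0.8]
width: 0.0852
gripper_force: 0.0
clock: 2.33
position: [0.528, -0.1543, 0.2313]
ee_rot: [0.002, 0.778, 0.628, -0.002]
contact_force: [-0.0, -0.1, 0.2]
width: 0.0853
gripper_force: 0.0
rel shift [-0.0298 -0.0021  0.1381] turn [0.02 0.27 3.24]
```

```bash
python3 -m pendant '[{"dx":-0.0149,"dy":-0.001,"dz":0.04,"rx":0,"ry":0.13,"rz":1.62,"hand":0.06},{"dx":-0.0149,"dy":-0.001,"dz":0.04,"rx":0,"ry":0.13,"rz":1.62,"hand":0.06},{"dx":0,"dy":0,"dz":0.04,"rx":0,"ry":0,"rz":0,"hand":0.06},{"dx":0,"dy":0,"dz":0.018,"rx":0,"ry":0,"rz":0,"hand":0.06},{"dx":0,"dy":0,"dz":0,"rx":0,"ry":0,"rz":0,"hand":0.06},{"dx":0,"dy":0,"dz":0,"rx":0,"ry":0,"rz":0,"hand":0.06}]'
python3 -c "
from h import *
LID[0]+=.0015
B=grip_tcp(LID,LY,0); step(B)
cv2.imwrite('pics/pre.png',np.hstack([cv2.resize(Cam('scene').img[250:350,200:330],(400,308)),cv2.resize(Cam('top').img[210:310,330:460],(400,308))]))"
```

```text
clock: 2.83
position: [0.5208, -0.1751, 0.0947]
ee_rot: [-0.002, 0.793, 0.609, 0.001]
contact_force: [-0.1, -0.4, 0.6]
width: 0.0598
gripper_force: 0.0
rel shift [-0.0091  0.0011  0.0813] turn [-0.11 -0.29  0.44]
```

View pics/pre.png

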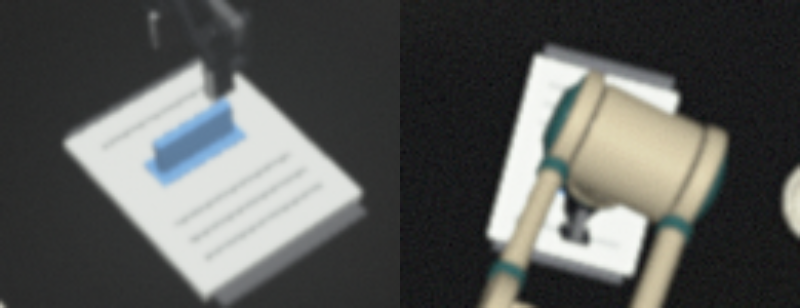

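The open gripper stands over the grip with its fingers in front of and behind it, 9 mm short in y. Correct that, descend and close.

```bash
python3 -m pendant '[{"dx":-0.0091,"dy":0.001,"dz":0.02,"rx":0,"ry":-0.29,"rz":0.44,"hand":0.06},{"dx":0,"dy":0,"dz":0.025,"rx":0,"ry":0,"rz":0,"hand":0.06},{"dx":0,"dy":0,"dz":0.025,"rx":0,"ry":0,"rz":0,"hand":0.06},{"dx":0,"dy":0,"dz":0.008,"rx":0,"ry":0,"rz":0,"hand":0.05},{"dx":0,"dy":0,"dz":0,"rx":0,"ry":0,"rz":0,"hand":0.05},{"dx":0,"dy":0,"dz":0,"rx":0,"ry":0,"rz":0,"hand":0.05}]'
python3 -c "
from h import *
LID[0]+=.0015
B=grip_tcp(LID,LY,0); step(B)"
```

```text
clock: 3.43
position: [0.5209, -0.1848, 0.0185]
ee_rot: [0.001, 0.795, 0.606, 0.0]
contact_force: [-0.1, 0.5, 1.2]
width: 0.05
gripper_force: 0.0
rel shift [ 0.0007 -0.0016  0.0052] turn [0.13 0.05 0.01]
```

```bash
python3 -m pendant '[{"dx":0,"dy":-0.0016,"dz":0.004,"rx":0,"ry":0,"rz":0,"hand":0.04},{"dx":0,"dy":0,"dz":0,"rx":0,"ry":0,"rz":0,"hand":0.03},{"dx":0,"dy":0,"dz":0,"rx":0,"ry":0,"rz":0,"hand":0.02},{"dx":0,"dy":0,"dz":0,"rx":0,"ry":0,"rz":0,"hand":0.0},{"dx":0,"dy":0,"dz":0,"rx":0,"ry":0,"rz":0,"hand":0.0},{"dx":0,"dy":0,"dz":0,"rx":0,"ry":0,"rz":0,"hand":0.0},{"dx":0,"dy":0,"dz":0,"rx":0,"ry":0,"rz":0,"hand":0.0},{"dx":0,"dy":0,"dz":0,"rx":0,"ry":0,"rz":0,"hand":0.0},{"dx":0,"dy":0,"dz":0,"rx":0,"ry":0,"rz":0,"hand":0.0}]' 70
python3 -c "
from h import *
print(manip.get_state()['moment'],now()[:3,3])"
```

```text
clock: 4.18
position: [0.5184, -0.1841, 0.0141]
ee_rot: [0.001, 0.796, 0.606, -0.0]
contact_force: [-1.9, 0.9, 5.3]
width: 0.009
gripper_force: 70.2
[ 0.14279802  0.22705875 -0.01343679] [ 0.51836348 -0.18414383  0.01413486]
```

```bash
cat >> h.py <<'E'
def tipT(x,z,th,yaw=0.,y=0.): # tcp pose with lid lip tip at housing (x,y,z) mm, tilt th deg
    th=np.radians(th); Rl=R.from_euler("z",yaw)*R.from_euler("y",th)
    o=UN+np.array([x,y,z])/1e3-Rl.apply([.109,0,0]); B=grip_tcp(o,yaw,th); B[:3,3]+=Rl.apply([0,0,.0008]); return B
def where(): # lip tip in housing mm, tongue tip, tilt deg, yaw deg
    M=now(); r=R.from_matrix(M[:3,:3]); f=lambda x: ((M[:3,3]+r.apply([0,(x+20)/1e3,.0141])-UN)*1e3).round(1)
    y=r.as_matrix()[:,1]; s=manip.get_state()
    print("lip",f(109),"tongue",f(-105),"tilt",np.degrees(-np.arcsin(y[2])).round(2),"yaw",np.degrees(np.arctan2(y[1],y[0])).round(2),"roll",np.degrees(np.arcsin(r.as_matrix()[2,0])).round(2),"F",s["contact_force"].round(1),"M",s["moment"].round(2),"t",round(s["clock"],2))
E
python3 -m pendant '[{"dx":0,"dy":0,"dz":-0.01,"rx":0,"ry":0,"rz":0,"hand":0.0},{"dx":0,"dy":0,"dz":-0.03,"rx":0,"ry":0,"rz":0,"hand":0.0},{"dx":0,"dy":0,"dz":-0.04,"rx":0,"ry":0,"rz":0,"hand":0.0},{"dx":0,"dy":0,"dz":-0.04,"rx":0,"ry":0,"rz":0,"hand":0.0},{"dx":0,"dy":0,"dz":-0.04,"rx":0,"ry":0,"rz":0,"hand":0.0},{"dx":0,"dy":0,"dz":-0.03,"rx":0,"ry":0,"rz":0,"hand":0.0},{"dx":0,"dy":0,"dz":0,"rx":0,"ry":0,"rz":0,"hand":0.0}]'
python3 -c "
from h import *
where(); rows(now(),tipT(80,150,9),18)"
```

```text
clock: 4.77
position: [0.5218, -0.1857, 0.2107]
ee_rot: [0.006, 0.796, 0.606, 0.003]
contact_force: [1.4, -1.5, -2.8]
width: 0.0088
gripper_force: 69.0
lip [ 105.6 -422.7  198.4] tongue [-100.7 -365.9  195.4] tilt -0.79 yaw -15.41 roll -0.18 F [ 1.4 -1.5 -2.8] M [ 0.   -0.02  0.02] t 4.77
18 x shift [ 0.0212 -0.0044  0.0017] turn [ 0.54 -0.05 -0.86]
```

```bash
python3 -m pendant '[{"dx":0.0212,"dy":-0.0044,"dz":0.0017,"rx":0.54,"ry":-0.05,"rz":-0.86,"hand":0.0},{"dx":0.0212,"dy":-0.0044,"dz":0.0017,"rx":0.54,"ry":-0.05,"rz":-0.86,"hand":0.0},{"dx":0.0212,"dy":-0.0044,"dz":0.0017,"rx":0.54,"ry":-0.05,"rz":-0.86,"hand":0.0},{"dx":0.0212,"dy":-0.0044,"dz":0.0017,"rx":0.54,"ry":-0.05,"rz":-0.86,"hand":0.0},{"dx":0.0212,"dy":-0.0044,"dz":0.0017,"rx":0.54,"ry":-0.05,"rz":-0.86,"hand":0.0},{"dx":0.0212,"dy":-0.0044,"dz":0.0017,"rx":0.54,"ry":-0.05,"rz":-0.86,"hand":0.0},{"dx":0.0212,"dy":-0.0044,"dz":0.0017,"rx":0.54,"ry":-0.05,"rz":-0.86,"hand":0.0},{"dx":0.0212,"dy":-0.0044,"dz":0.0017,"rx":0.54,"ry":-0.05,"rz":-0.86,"hand":0.0},{"dx":0.0212,"dy":-0.0044,"dz":0.0017,"rx":0.54,"ry":-0.05,"rz":-0.86,"hand":0.0}]'
python3 -m pendant '[{"dx":0.0212,"dy":-0.0044,"dz":0.0017,"rx":0.54,"ry":-0.05,"rz":-0.86,"hand":0.0},{"dx":0.0212,"dy":-0.0044,"dz":0.0017,"rx":0.54,"ry":-0.05,"rz":-0.86,"hand":0.0},{"dx":0.0212,"dy":-0.0044,"dz":0.0017,"rx":0.54,"ry":-0.05,"rz":-0.86,"hand":0.0},{"dx":0.0212,"dy":-0.0044,"dz":0.0017,"rx":0.54,"ry":-0.05,"rz":-0.86,"hand":0.0},{"dx":0.0212,"dy":-0.0044,"dz":0.0017,"rx":0.54,"ry":-0.05,"rz":-0.86,"hand":0.0},{"dx":0.0212,"dy":-0.0044,"dz":0.0017,"rx":0.54,"ry":-0.05,"rz":-0.86,"hand":0.0},{"dx":0.0212,"dy":-0.0044,"dz":0.0017,"rx":0.54,"ry":-0.05,"rz":-0.86,"hand":0.0},{"dx":0.0212,"dy":-0.0044,"dz":0.0017,"rx":0.54,"ry":-0.05,"rz":-0.86,"hand":0.0},{"dx":0.0212,"dy":-0.0044,"dz":0.0017,"rx":0.54,"ry":-0.05,"rz":-0.86,"hand":0.0},{"dx":0,"dy":0,"dz":0,"rx":0,"ry":0,"rz":0,"hand":0},{"dx":0,"dy":0,"dz":0,"rx":0,"ry":0,"rz":0,"hand":0}]'
python3 - <<'E'
from h import *
where(); step(tipT(86,135,9))
t,s=Cam("top"),Cam("scene")
cv2.imwrite("pics/over.png",np.hstack([cv2.resize(t.img[190:320,200:330],(400,400)),cv2.resize(s.img[120:250,290:420],(400,400))]))
E
```

```text
clock: 5.52
position: [0.5174, 0.012, 0.1877]
ee_rot: [-0.032, 0.752, 0.658, -0.03]
contact_force: [0.5, 0.1, -3.0]
width: 0.009
gripper_force: 69.0
clock: 6.43
position: [0.4906, 0.2046, 0.1776]
ee_rot: [-0.063, 0.703, 0.706, -0.059]
contact_force: [-0.5, 0.0, -3.3]
width: 0.009
gripper_force: 68.9
lip [ 74.6   2.5 141.6] tongue [-136.3    1.6  178.2] tilt 9.85 yaw 0.24 roll 0.34 F [-0.5  0.  -3.3] M [-0.03 -0.16  0.04] t 6.43
rel shift [-0.002   0.0122  0.0065] turn [-0.85 -0.31  0.24]
```

View pics/over.png

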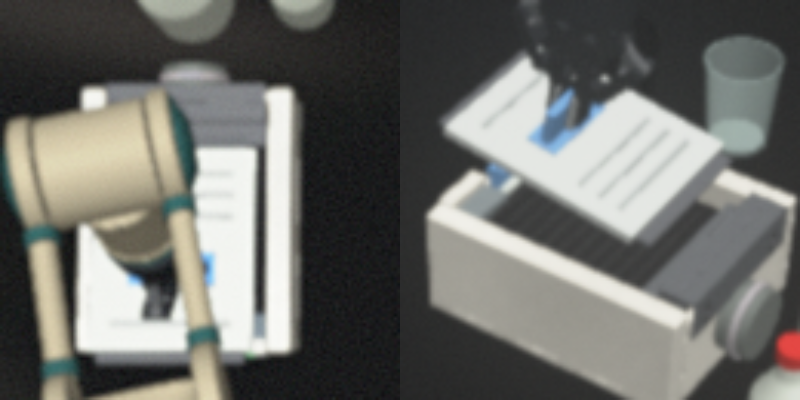

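The lid is above the opening, tilted front-up. Top crop: its right edge runs (256,148)–(247,350). I'll check its lateral position numerically while moving on.

```bash
python3 - <<'E'
from h import *
t,s=Cam("top"),Cam("scene")
k=130/400
for p,z in (((256,148),.154),((247,350),.187)): print(t.onz([[200+p[0]*k,190+p[1]*k]],z)-UN)
m=mask(t,(268,239,295,300),(0,0,200),(180,40,255)); g=cv2.cvtColor(t.img,cv2.COLOR_BGR2GRAY)
for r in (242,250,258,266,274,282,290): print(r,list(g[r,272:298]))
E
python3 -m pendant '[{"dx":-0.001,"dy":0.006,"dz":0.003,"rx":-0.4,"ry":-0.15,"rz":0.12,"hand":0},{"dx":-0.001,"dy":0.006,"dz":0.003,"rx":-0.4,"ry":-0.15,"rz":0.12,"hand":0},{"dx":0,"dy":0,"dz":0,"rx":0,"ry":0,"rz":0,"hand":0},{"dx":0,"dy":0,"dz":0,"rx":0,"ry":0,"rz":0,"hand":0}]'
python3 -c "
from h import *
where(); step(tipT(88,115,9))"
```

```text
[[ 0.06166798 -0.07448813  0.154     ]]
[[-0.1247595  -0.07030069  0.187     ]]
242 [np.uint8(243), np.uint8(243), np.uint8(242), np.uint8(242), np.uint8(242), np.uint8(242), np.uint8(243), np.uint8(242), np.uint8(244), np.uint8(245), np.uint8(237), np.uint8(170), np.uint8(77), np.uint8(53), np.uint8(141), np.uint8(230), np.uint8(243), np.uint8(242), np.uint8(241), np.uint8(242), np.uint8(243), np.uint8(237), np.uint8(181), np.uint8(136), np.uint8(121), np.uint8(88)]
250 [np.uint8(242), np.uint8(242), np.uint8(242), np.uint8(243), np.uint8(242), np.uint8(243), np.uint8(242), np.uint8(243), np.uint8(243), np.uint8(246), np.uint8(237), np.uint8(164), np.uint8(67), np.uint8(53), np.uint8(148), np.uint8(233), np.uint8(243), np.uint8(242), np.uint8(243), np.uint8(242), np.uint8(244), np.uint8(234), np.uint8(177), np.uint8(127), np.uint8(123), np.uint8(87)]
258 [np.uint8(238), np.uint8(237), np.uint8(237), np.uint8(238), np.uint8(243), np.uint8(244), np.uint8(244), np.uint8(244), np.uint8(245), np.uint8(246), np.uint8(237), np.uint8(163), np.uint8(73), np.uint8(48), np.uint8(144), np.uint8
[... 1363 characters left out ...]
, np.uint8(245), np.uint8(245), np.uint8(244), np.uint8(244), np.uint8(244), np.uint8(244), np.uint8(248), np.uint8(240), np.uint8(181), np.uint8(89), np.uint8(49), np.uint8(81), np.uint8(171), np.uint8(242), np.uint8(250), np.uint8(248), np.uint8(247), np.uint8(248), np.uint8(250), np.uint8(240), np.uint8(174), np.uint8(121), np.uint8(110), np.uint8(75)]
clock: 6.97
position: [0.5025, 0.2016, 0.1704]
ee_rot: [-0.056, 0.706, 0.704, -0.055]
contact_force: [-0.2, 0.7, -2.7]
width: 0.0083
gripper_force: 68.9
lip [ 87.   -1.4 136.3] tongue [-124.4   -0.8  169.7] tilt 8.97 yaw -0.16 roll 0.05 F [-0.2  0.7 -2.7] M [ 0.03 -0.05  0.01] t 6.97
rel shift [0.0011 0.0043 0.0209] turn [ 0.03 -0.07 -0.16]
```

```bash
python3 -m pendant '[{"dx":0.0013,"dy":0.0022,"dz":0.0105,"rx":0,"ry":-0.04,"rz":-0.08,"hand":0},{"dx":0.0013,"dy":0.0022,"dz":0.0105,"rx":0,"ry":-0.04,"rz":-0.08,"hand":0},{"dx":0,"dy":0,"dz":0,"rx":0,"ry":0,"rz":0,"hand":0},{"dx":0,"dy":0,"dz":0,"rx":0,"ry":0,"rz":0,"hand":0},{"dx":0,"dy":0,"dz":0,"rx":0,"ry":0,"rz":0,"hand":0}]'
python3 - <<'E'
from h import *
where(); step(tipT(88,108,9,y=1.5))
t=Cam("top"); g=cv2.cvtColor(t.img,cv2.COLOR_BGR2GRAY)
from numpy import interp
for r in (244,256,268,280,292):
    v=g[r,276:292].astype(float); i=int(np.argmin(v)); h=150
    a=interp(-h,-v[:i+1],276+np.arange(i+1)); b=interp(h,v[i:],276+i+np.arange(len(v)-i)); print(r,round(a,2),round(b,2))
E
```

```text
clock: 7.38
position: [0.5032, 0.2047, 0.149]
ee_rot: [-0.055, 0.705, 0.705, -0.055]
contact_force: [-0.6, 0.6, -3.7]
width: 0.0088
gripper_force: 68.8
lip [ 87.7   2.1 115. ] tongue [-123.7    1.9  148.4] tilt 8.98 yaw 0.06 roll -0.01 F [-0.6  0.6 -3.7] M [ 0.   -0.12 -0.01] t 7.38
rel shift [-0.0005  0.0014  0.0068] turn [0.02 0.02 0.06]
244 283.65 286.11
256 283.33 286.12
268 283.2 286.03
280 283.18 285.94
292 283.24 285.4
```

```bash
python3 -m pendant '[{"dx":-0.0005,"dy":0.0007,"dz":0.004,"rx":0,"ry":0,"rz":0.06,"hand":0},{"dx":0,"dy":0.0007,"dz":0.003,"rx":0,"ry":0,"rz":0,"hand":0},{"dx":0,"dy":0,"dz":0,"rx":0,"ry":0,"rz":0,"hand":0}]'; python3 -c "
from h import *
where()"
python3 -m pendant '[{"dx":0,"dy":0.00015,"dz":0.001,"rx":0,"ry":0,"rz":0,"hand":0},{"dx":0,"dy":0.00015,"dz":0.001,"rx":0,"ry":0,"rz":0,"hand":0},{"dx":0,"dy":0,"dz":0,"rx":0,"ry":0,"rz":0,"hand":0}]'; python3 -c "
from h import *
where()"
```

```text
clock: 7.68
position: [0.5033, 0.204, 0.1417]
ee_rot: [-0.055, 0.705, 0.705, -0.056]
contact_force: [-0.5, -0.2, -3.1]
width: 0.0087
gripper_force: 69.0
lip [ 87.8   1.3 107.6] tongue [-123.5    1.3  141. ] tilt 8.99 yaw -0.01 roll -0.02 F [-0.5 -0.2 -3.1] M [-0.01 -0.13  0.01] t 7.68
clock: 7.93
position: [0.5036, 0.2041, 0.1401]
ee_rot: [-0.055, 0.705, 0.705, -0.055]
contact_force: [-0.5, 0.6, -2.8]
width: 0.0087
gripper_force: 69.0
lip [ 88.2   1.4 106.1] tongue [-123.2    1.4  139.4] tilt 8.95 yaw -0.01 roll -0.01 F [-0.5  0.6 -2.8] M [-0.03 -0.04  0.03] t 7.93
```

```bash
for i in 1 ; do python3 -m pendant '[{"dx":0,"dy":0.00015,"dz":0.001,"rx":0,"ry":0,"rz":0,"hand":0},{"dx":0,"dy":0.00015,"dz":0.001,"rx":0,"ry":0,"rz":0,"hand":0},{"dx":0,"dy":0,"dz":0,"rx":0,"ry":0,"rz":0,"hand":0}]' >/dev/null; python3 -c "
from h import *
where()"; done
```

```text
lip [ 88.1   1.4 104.1] tongue [-123.3    1.5  137.3] tilt 8.95 yaw -0.01 roll -0.01 F [-0.6  0.6 -3.2] M [-0.02 -0.1   0.06] t 8.18
```

```bash
python3 -m pendant '[{"dx":0,"dy":0.00015,"dz":0.001,"rx":0,"ry":0,"rz":0,"hand":0},{"dx":0,"dy":0.00015,"dz":0.001,"rx":0,"ry":0,"rz":0,"hand":0},{"dx":0,"dy":0,"dz":0,"rx":0,"ry":0,"rz":0,"hand":0}]' >/dev/null; python3 -c "
from h import *
where()"
```

```text
lip [ 88.1   1.4 102. ] tongue [-123.3    1.4  135.3] tilt 8.96 yaw -0.01 roll -0.01 F [ 0.5 -1.  -3.1] M [-0.05 -0.13  0.  ] t 8.43
```

```bash
python3 -m pendant '[{"dx":0,"dy":0.00015,"dz":0.001,"rx":0,"ry":0,"rz":0,"hand":0},{"dx":0,"dy":0.00015,"dz":0.001,"rx":0,"ry":0,"rz":0,"hand":0},{"dx":0,"dy":0,"dz":0,"rx":0,"ry":0,"rz":0,"hand":0}]' >/dev/null; python3 -c "
from h import *
where()"
```

```text
lip [88.   1.4 99.9] tongue [-123.3    1.4  133.3] tilt 8.96 yaw -0.01 roll -0.01 F [ 0.3  0.5 -3.1] M [ 0.01 -0.14 -0.02] t 8.68
```

```bash
python3 -m pendant '[{"dx":0,"dy":0.00015,"dz":0.001,"rx":0,"ry":0,"rz":0,"hand":0},{"dx":0,"dy":0,"dz":0,"rx":0,"ry":0,"rz":0,"hand":0}]' >/dev/null; python3 -c "
from h import *
where()"
```

```text
lip [88.1  1.4 99. ] tongue [-123.3    1.5  132.3] tilt 8.95 yaw -0.01 roll -0.01 F [-0.3  0.4 -3.3] M [ 0.01 -0.15  0.02] t 8.85
```

```bash
python3 -m pendant '[{"dx":0,"dy":0.00015,"dz":0.001,"rx":0,"ry":0,"rz":0,"hand":0},{"dx":0,"dy":0,"dz":0,"rx":0,"ry":0,"rz":0,"hand":0}]' >/dev/null; python3 -c "
from h import *
where()"
```

```text
lip [88.1  1.4 98. ] tongue [-123.3    1.4  131.3] tilt 8.95 yaw -0.01 roll -0.01 F [-0.2 -0.4 -4.4] M [-0.03 -0.08 -0.01] t 9.02
```

```bash
python3 -m pendant '[{"dx":0,"dy":0.00015,"dz":0.001,"rx":0,"ry":0,"rz":0,"hand":0},{"dx":0,"dy":0,"dz":0,"rx":0,"ry":0,"rz":0,"hand":0}]' >/dev/null; python3 -c "
from h import *
where()"
```

```text
lip [88.1  1.4 97. ] tongue [-123.3    1.5  130.3] tilt 8.95 yaw -0.01 roll -0.01 F [ 1.  -0.1 -3.9] M [-0.05 -0.08  0.04] t 9.18
```

```bash
python3 -c "
from h import *
rows(tipT(88.1,97,8.95),tipT(88.1,96.5,10.5),3)
rows(tipT(88.1,97,10.5),tipT(88.1,96,10.5),1)"
```

```text
3 x shift [ 0.      0.0002 -0.001 ] turn [0.52 0.   0.  ]
1 x shift [0.     0.0002 0.001 ] turn [-0.  0.  0.]
```

```bash
python3 -m pendant '[{"dx":0,"dy":0.0002,"dz":-0.001,"rx":0.52,"ry":0,"rz":0,"hand":0},{"dx":0,"dy":0.0002,"dz":-0.001,"rx":0.52,"ry":0,"rz":0,"hand":0},{"dx":0,"dy":0.0002,"dz":-0.001,"rx":0.52,"ry":0,"rz":0,"hand":0},{"dx":0,"dy":0,"dz":0,"rx":0,"ry":0,"rz":0,"hand":0}]' >/dev/null; python3 -c "
from h import *
where()"
```

```text
lip [89.2  1.5 96.8] tongue [-121.2    1.6  135.7] tilt 10.47 yaw -0.02 roll 0.01 F [-0.4 -0.2 -2.3] M [-0.01 -0.16  0.02] t 9.52
```

```bash
python3 -m pendant '[{"dx":0,"dy":0.0002,"dz":0.001,"rx":0,"ry":0,"rz":0,"hand":0},{"dx":0,"dy":0,"dz":0,"rx":0,"ry":0,"rz":0,"hand":0}]' >/dev/null; python3 -c "
from h import *
where()"
```

```text
lip [88.3  1.4 95.3] tongue [-122.1    1.4  134.4] tilt 10.52 yaw -0.02 roll -0.01 F [-0.4  0.3 -4.1] M [-0.07 -0.13  0.02] t 9.68
```

```bash
python3 -m pendant '[{"dx":0,"dy":0.0002,"dz":0.001,"rx":0,"ry":0,"rz":0,"hand":0},{"dx":0,"dy":0,"dz":0,"rx":0,"ry":0,"rz":0,"hand":0}]' >/dev/null; python3 -c "
from h import *
where()"
```

```text
lip [88.1  1.4 94.3] tongue [-122.3    1.4  133.4] tilt 10.52 yaw -0.01 roll -0.01 F [ 0.4 -0.3 -2.4] M [ 0.03 -0.13 -0.06] t 9.85
```

```bash
python3 -m pendant '[{"dx":0,"dy":0.0002,"dz":0.001,"rx":0,"ry":0,"rz":0,"hand":0},{"dx":0,"dy":0,"dz":0,"rx":0,"ry":0,"rz":0,"hand":0}]' >/dev/null; python3 -c "
from h import *
where()"
```

```text
lip [88.1  1.5 93.8] tongue [-122.3    1.5  132.8] tilt 10.51 yaw -0.01 roll -0.0 F [-0.2  0.3 -0.2] M [-0.01 -0.15 -0.02] t 10.02
```

```bash
python3 -m pendant '[{"dx":0,"dy":0.0002,"dz":0.001,"rx":0,"ry":0,"rz":0,"hand":0},{"dx":0,"dy":0,"dz":0,"rx":0,"ry":0,"rz":0,"hand":0},{"dx":0,"dy":0,"dz":0,"rx":0,"ry":0,"rz":0,"hand":0}]' >/dev/null; python3 - <<'E'
from h import *
where()
t,s=Cam("top"),Cam("scene")
cv2.imwrite("pics/low.png",np.hstack([cv2.resize(t.img[200:320,210:330],(400,400),interpolation=cv2.INTER_CUBIC),cv2.resize(s.img[135:255,295:415],(400,400),interpolation=cv2.INTER_CUBIC)]))
E
```

```text
lip [88.   1.5 93.2] tongue [-122.4    1.5  132.2] tilt 10.51 yaw -0.01 roll 0.0 F [-4.   0.4  4.4] M [-0.06  0.03  0.02] t 10.27
```

View pics/low.png

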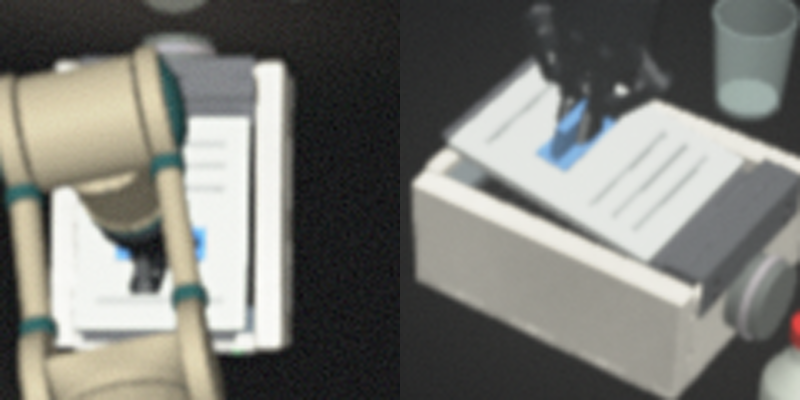

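Lip is down on the sill just in front of the rail head: force rose from about −3 N to +4 N at lip z ≈ 93.5, so the sill is ~6 mm low. Scene crop shows the lip at about (680,270), beside the head. Ease off, set tilt to 9° and slide in.

```bash
python3 -c "
from h import *
rows(tipT(88.1,93,10.5),tipT(88.1,94.5,9.0),3)
rows(tipT(88.1,97,9),tipT(90.1,97,9),1)"
```

```text
3 x shift [ 0.     -0.0002  0.0006] turn [-0.5  0.   0. ]
1 x shift [ 0.      0.002  -0.0003] turn [0. 0. 0.]
```

```bash
python3 -m pendant '[{"dx":0,"dy":-0.0002,"dz":0.0006,"rx":-0.5,"ry":0,"rz":0,"hand":0},{"dx":0,"dy":-0.0002,"dz":0.0006,"rx":-0.5,"ry":0,"rz":0,"hand":0},{"dx":0,"dy":-0.0002,"dz":0.0006,"rx":-0.5,"ry":0,"rz":0,"hand":0},{"dx":0,"dy":0,"dz":0,"rx":0,"ry":0,"rz":0,"hand":0},{"dx":0,"dy":0,"dz":0,"rx":0,"ry":0,"rz":0,"hand":0}]' >/dev/null; python3 -c "
from h import *
where()"
```

```text
lip [88.5  1.5 93.9] tongue [-122.9    1.5  127.2] tilt 8.97 yaw -0.01 roll -0.0 F [-0.7 -0.1 -0.6] M [-0.05 -0.12  0.06] t 10.78
```

```bash
python3 -m pendant '[{"dx":0,"dy":0.002,"dz":-0.0006,"rx":0,"ry":0,"rz":0,"hand":0},{"dx":0,"dy":0.002,"dz":-0.0003,"rx":0,"ry":0,"rz":0,"hand":0},{"dx":0,"dy":0.002,"dz":-0.0003,"rx":0,"ry":0,"rz":0,"hand":0},{"dx":0,"dy":0.002,"dz":-0.0003,"rx":0,"ry":0,"rz":0,"hand":0},{"dx":0,"dy":0.002,"dz":-0.0003,"rx":0,"ry":0,"rz":0,"hand":0},{"dx":0,"dy":0,"dz":0,"rx":0,"ry":0,"rz":0,"hand":0},{"dx":0,"dy":0,"dz":0,"rx":0,"ry":0,"rz":0,"hand":0}]' >/dev/null; python3 -c "
from h import *
where()"
```

```text
lip [99.   1.4 94.2] tongue [-112.4    1.5  127.6] tilt 8.98 yaw -0.02 roll -0.0 F [ 0.1 -0.  -3.3] M [-0.01 -0.14  0.03] t 11.37
```

```bash
python3 -m pendant '[{"dx":0,"dy":0.002,"dz":-0.0003,"rx":0,"ry":0,"rz":0,"hand":0},{"dx":0,"dy":0.002,"dz":-0.0003,"rx":0,"ry":0,"rz":0,"hand":0},{"dx":0,"dy":0,"dz":0,"rx":0,"ry":0,"rz":0,"hand":0}]' >/dev/null; python3 -c "
from h import *
where()"
```

```text
lip [103.2   1.4  94.3] tongue [-108.2    1.5  127.7] tilt 8.96 yaw -0.01 roll 0.0 F [ 0.6  0.1 -2.9] M [ 0.05 -0.13 -0.03] t 11.62
```

```bash
python3 -m pendant '[{"dx":0,"dy":0.002,"dz":-0.0003,"rx":0,"ry":0,"rz":0,"hand":0},{"dx":0,"dy":0.001,"dz":-0.0002,"rx":0,"ry":0,"rz":0,"hand":0},{"dx":0,"dy":0,"dz":0,"rx":0,"ry":0,"rz":0,"hand":0}]' >/dev/null; python3 -c "
from h import *
where()"
```

```text
lip [104.4   1.6  94.1] tongue [-106.9    1.7  128.1] tilt 9.15 yaw -0.02 roll 0.01 F [-4.3  1.5 -1. ] M [ 0.09  0.46 -0.06] t 11.87
```

```bash
python3 - <<'E'
from h import *
from scipy.ndimage import map_coordinates as mc
t,s=Cam("top"),Cam("scene")
x=np.arange(60,134,2)
for nm,c,z in(("top",t,.107),("top",t,.116),("scene",s,.107),("scene",s,.116)):
    g=cv2.cvtColor(c.img,cv2.COLOR_BGR2GRAY).astype(float)
    for y in(-60,-45):
        px=c.proj(np.c_[UN[0]+x/1e3,np.full(len(x),UN[1]+y/1e3),np.full(len(x),z)]); print(nm,z,y,[(int(a),int(v)) for a,v in zip(x,mc(g,[px[:,1],px[:,0]],order=1))])
cv2.imwrite("pics/jam.png",np.hstack([cv2.resize(t.img[205:255,255:305],(400,400),interpolation=cv2.INTER_CUBIC),cv2.resize(s.img[180:240,355:415],(400,400),interpolation=cv2.INTER_CUBIC)]))
E
```

```text
top 0.107 -60 [(60, 242), (62, 242), (64, 242), (66, 242), (68, 242), (70, 242), (72, 242), (74, 242), (76, 242), (78, 242), (80, 242), (82, 242), (84, 242), (86, 242), (88, 238), (90, 217), (92, 186), (94, 152), (96, 136), (98, 132), (100, 133), (102, 133), (104, 134), (106, 134), (108, 133), (110, 131), (112, 131), (114, 131), (116, 133), (118, 134), (120, 134), (122, 135), (124, 134), (126, 132), (128, 118), (130, 97), (132, 72)]
top 0.107 -45 [(60, 242), (62, 240), (64, 236), (66, 229), (68, 226), (70, 226), (72, 233), (74, 238), (76, 242), (78, 243), (80, 243), (82, 243), (84, 243), (86, 242), (88, 238), (90, 219), (92, 188), (94, 152), (96, 136), (98, 131), (100, 133), (102, 134), (104, 134), (106, 133), (108, 134), (110, 135), (112, 136), (114, 134), (116, 134), (118, 135), (120, 136), (122, 136), (124, 135), (126, 130), (128, 119), (130, 103), (132, 80)]
top 0.116 -60 [(60, 242), (62, 242), (64, 242), (66, 242), (68, 242), (70, 242), (72, 242), (74, 242), (76, 242), (78, 242), (80, 242), (82, 242), (84, 242), (86, 241), (88, 227), (90, 203), (92, 165), (94, 143), (96, 130), (
[... 1697 characters left out ...]
227), (90, 217), (92, 193), (94, 159), (96, 135), (98, 123), (100, 121), (102, 120), (104, 120), (106, 121), (108, 121), (110, 119), (112, 116), (114, 117), (116, 119), (118, 119), (120, 119), (122, 119), (124, 116), (126, 108), (128, 99), (130, 91), (132, 88)]
scene 0.116 -45 [(60, 229), (62, 228), (64, 226), (66, 220), (68, 211), (70, 204), (72, 209), (74, 219), (76, 226), (78, 228), (80, 229), (82, 229), (84, 229), (86, 228), (88, 227), (90, 219), (92, 199), (94, 165), (96, 138), (98, 124), (100, 120), (102, 120), (104, 120), (106, 120), (108, 118), (110, 117), (112, 116), (114, 118), (116, 119), (118, 119), (120, 119), (122, 118), (124, 116), (126, 110), (128, 101), (130, 92), (132, 88)]
```

View pics/jam.png

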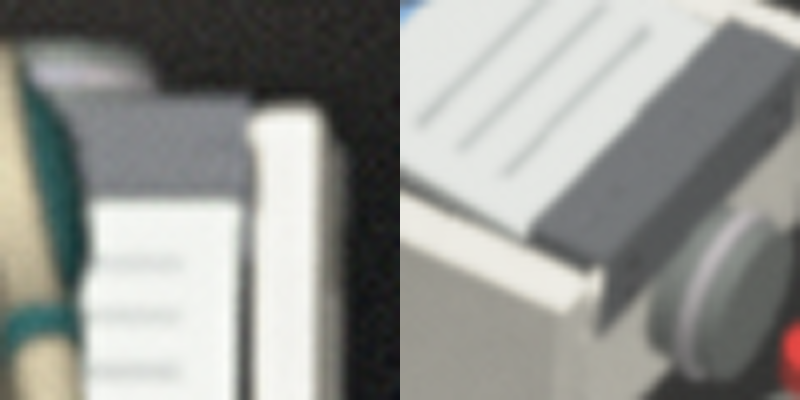

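The rear panel edge is parallel to the rail (top crop, edge at y≈195). The lip stopped about 4–5 mm past the head's front edge. Back off, tilt to 8°, keep light sill contact, try again.

```bash
python3 -c "
from h import *
rows(tipT(105,94.1,9),tipT(101,94.1,8.),3)
"
```

```text
3 x shift [ 0.     -0.0014  0.001 ] turn [-0.33  0.    0.  ]
```

```bash
python3 -m pendant '[{"dx":0,"dy":-0.0014,"dz":0.001,"rx":-0.33,"ry":0,"rz":0,"hand":0},{"dx":0,"dy":-0.0014,"dz":0.001,"rx":-0.33,"ry":0,"rz":0,"hand":0},{"dx":0,"dy":-0.0014,"dz":0.001,"rx":-0.33,"ry":0,"rz":0,"hand":0},{"dx":0,"dy":0,"dz":0,"rx":0,"ry":0,"rz":0,"hand":0},{"dx":0,"dy":0,"dz":0,"rx":0,"ry":0,"rz":0,"hand":0}]' >/dev/null; python3 -c "
from h import *
where()"
```

```text
lip [101.9   1.4  94.4] tongue [-110.     1.4  124. ] tilt 7.94 yaw -0.0 roll -0.01 F [ 0.3 -0.7 -4.2] M [-0.04 -0.15  0.05] t 12.38
```

```bash
python3 -m pendant '[{"dx":0,"dy":0.0001,"dz":0.0005,"rx":0,"ry":0,"rz":0,"hand":0},{"dx":0,"dy":0,"dz":0,"rx":0,"ry":0,"rz":0,"hand":0}]' >/dev/null; python3 -c "
from h import *
where()"
```

```text
lip [102.    1.4  93.9] tongue [-109.9    1.5  123.6] tilt 7.96 yaw -0.01 roll -0.0 F [-1.  -0.8 -1.7] M [-0.03 -0.11 -0.04] t 12.55
```

```bash
python3 -m pendant '[{"dx":0,"dy":0.001,"dz":-0.0001,"rx":0,"ry":0,"rz":0,"hand":0},{"dx":0,"dy":0.001,"dz":-0.0001,"rx":0,"ry":0,"rz":0,"hand":0},{"dx":0,"dy":0.001,"dz":-0.0001,"rx":0,"ry":0,"rz":0,"hand":0},{"dx":0,"dy":0,"dz":0,"rx":0,"ry":0,"rz":0,"hand":0}]' >/dev/null; python3 -c "
from h import *
where()"
```

```text
lip [104.2   1.6  93.7] tongue [-107.6    1.6  123.7] tilt 8.06 yaw -0.02 roll 0.01 F [-2.6  0.8 -0.1] M [-0.    0.1  -0.06] t 12.88
```

```bash
python3 -m pendant '[{"dx":0,"dy":0.001,"dz":-0.0001,"rx":0,"ry":0,"rz":0,"hand":0},{"dx":0,"dy":0,"dz":0,"rx":0,"ry":0,"rz":0,"hand":0}]' >/dev/null; python3 -c "
from h import *
where()"
```

```text
lip [104.2   1.6  93.4] tongue [-107.6    1.6  123.8] tilt 8.17 yaw -0.02 roll 0.01 F [-5.  -0.6  2.5] M [ 0.08  0.35 -0.08] t 13.05
```

```bash
python3 - <<'E'
from h import *
from scipy.ndimage import map_coordinates as mc
t,s=Cam("top"),Cam("scene")
for nm,c,f in(("top",t,"top0"),("scene",s,"scene0")):
    im=cv2.imread(f"pics/{f}.png").astype(float)
    def pr(lab,x,y,z,ch=None):
        P=np.c_[UN[0]+x/1e3,np.full(len(x),UN[1]+y/1e3),np.full(len(x),z)]; px=c.proj(P)
        g=im.mean(2) if ch is None else im[:,:,0]-im[:,:,2]
        print(nm,lab,y,z,"from",x[0],"by 2:",[int(v) for v in mc(g,[px[:,1],px[:,0]],order=1)])
    pr("catch blue",np.arange(-134,-80,2),0,.115,1)
    for y in(-50,50): pr("front",np.arange(-134,-70,2),y,.104)
    for y in(-55,-20,40): pr("rail",np.arange(60,136,2),y,.110)
E
```

```text
top catch blue 0 0.115 from -134 by 2: [0, 0, 0, 12, 34, 64, 87, 105, 117, 116, 117, 119, 115, 102, 83, 57, 34, 16, 4, 0, 0, 0, 1, 0, -1, 0, 1]
top front -50 0.104 from -134 by 2: [52, 91, 146, 196, 228, 242, 244, 243, 239, 228, 204, 177, 158, 152, 151, 150, 151, 152, 153, 150, 141, 125, 100, 76, 54, 48, 49, 53, 55, 55, 53, 48]
top front 50 0.104 from -134 by 2: [38, 73, 124, 181, 220, 242, 244, 244, 242, 233, 213, 188, 165, 154, 150, 149, 149, 150, 151, 150, 146, 135, 115, 90, 62, 52, 49, 52, 56, 55, 51, 48]
top rail -55 0.11 from 60 by 2: [49, 54, 60, 69, 84, 102, 120, 128, 133, 138, 138, 137, 136, 134, 130, 125, 123, 123, 125, 130, 134, 134, 134, 133, 134, 135, 135, 134, 134, 135, 135, 135, 134, 128, 111, 90, 64, 47]
top rail -20 0.11 from 60 by 2: [48, 52, 56, 65, 80, 99, 116, 127, 134, 136, 136, 136, 135, 134, 131, 125, 122, 122, 127, 131, 133, 134, 134, 133, 131, 127, 125, 126, 129, 132, 134, 135, 134, 133, 130, 129, 135, 150]
top rail 40 0.11 from 60 by 2: [46, 48, 53, 65, 80, 98, 113, 124, 131, 134, 135, 134, 135, 134, 131, 125, 120, 117, 121, 126, 130, 131, 133, 135, 132, 12
[... 512 characters left out ...]
, 150, 149, 149, 149, 148, 144, 136, 124, 107, 93, 84, 81, 82, 84, 82, 79]
scene rail -55 0.11 from 60 by 2: [56, 56, 59, 60, 60, 57, 56, 58, 68, 84, 101, 111, 116, 117, 117, 117, 116, 117, 117, 117, 117, 118, 119, 117, 115, 114, 116, 116, 116, 116, 115, 109, 99, 90, 85, 82, 82, 82]
scene rail -20 0.11 from 60 by 2: [55, 57, 60, 61, 60, 57, 57, 59, 67, 80, 97, 109, 115, 117, 117, 117, 117, 117, 117, 117, 118, 118, 117, 116, 116, 117, 118, 118, 117, 117, 115, 111, 103, 93, 85, 82, 82, 83]
scene rail 40 0.11 from 60 by 2: [62, 62, 62, 59, 60, 61, 60, 61, 71, 83, 96, 107, 114, 115, 115, 116, 118, 118, 117, 116, 117, 117, 116, 115, 115, 115, 115, 116, 116, 116, 116, 112, 104, 94, 87, 82, 79, 77]
```

Both views show the seat edge, nose and rail features all about 6–7 mm further forward than my origin, so the stop at 104 was the web. The lip is fully home. I'll correct the origin, ease off and swing about the lip.

```bash
echo 'UN[0]-=.0078' >> h.py; python3 -c "
from h import *
step(tipT(111.6,94.1,8,y=1.5))
rows(tipT(111.6,94.1,8),tipT(111.6,94.1,5),3);rows(tipT(111.6,94.1,5),tipT(111.6,94.1,2),6)"
```

```text
rel shift [-0.0001 -0.0006 -0.0002] turn [-0.16 -0.01 -0.01]
3 x shift [ 0.     -0.0002  0.0023] turn [-1.  0.  0.]
6 x shift [ 0.     -0.0001  0.0011] turn [-0.5  0.   0. ]
```

```bash
python3 -m pendant '[{"dx":0,"dy":-0.0016,"dz":-0.0004,"rx":0,"ry":0,"rz":0,"hand":0},{"dx":0,"dy":-0.0002,"dz":0.0023,"rx":-1,"ry":0,"rz":0,"hand":0},{"dx":0,"dy":-0.0002,"dz":0.0023,"rx":-1,"ry":0,"rz":0,"hand":0},{"dx":0,"dy":0,"dz":0,"rx":0,"ry":0,"rz":0,"hand":0},{"dx":0,"dy":0,"dz":0,"rx":0,"ry":0,"rz":0,"hand":0}]' >/dev/null; python3 -c "
from h import *
where()"
```

```text
lip [112.4   1.6  94.1] tongue [-100.5    1.6  116.4] tilt 5.96 yaw -0.01 roll 0.01 F [-0.9  0.6 -1.7] M [ 0.05 -0.06 -0.06] t 13.57
```

```bash
python3 -m pendant '[{"dx":0,"dy":-0.0003,"dz":0.0011,"rx":-0.5,"ry":0,"rz":0,"hand":0},{"dx":0,"dy":-0.0001,"dz":0.0011,"rx":-0.5,"ry":0,"rz":0,"hand":0},{"dx":0,"dy":0,"dz":0,"rx":0,"ry":0,"rz":0,"hand":0},{"dx":0,"dy":0,"dz":0,"rx":0,"ry":0,"rz":0,"hand":0}]' >/dev/null; python3 -c "
from h import *
where()"
```

```text
lip [112.5   1.6  94.6] tongue [-100.7    1.6  112.9] tilt 4.91 yaw -0.01 roll 0.02 F [1.7 0.4 1.3] M [ 0.07 -0.03 -0.07] t 13.9
```

```bash
python3 -m pendant '[{"dx":0,"dy":-0.0001,"dz":0.0011,"rx":-0.5,"ry":0,"rz":0,"hand":0},{"dx":0,"dy":-0.0001,"dz":0.0011,"rx":-0.5,"ry":0,"rz":0,"hand":0},{"dx":0,"dy":0,"dz":0,"rx":0,"ry":0,"rz":0,"hand":0},{"dx":0,"dy":0,"dz":0,"rx":0,"ry":0,"rz":0,"hand":0}]' >/dev/null; python3 -c "
from h import *
where()"
```

```text
lip [112.6   1.6  94.6] tongue [-100.9    1.6  109.2] tilt 3.89 yaw -0.01 roll 0.01 F [2.7 1.4 0.6] M [ 0.07 -0.12 -0.03] t 14.23
```

```bash
python3 -m pendant '[{"dx":0,"dy":-0.0001,"dz":0.0011,"rx":-0.5,"ry":0,"rz":0,"hand":0},{"dx":0,"dy":-0.0001,"dz":0.0011,"rx":-0.5,"ry":0,"rz":0,"hand":0},{"dx":0,"dy":0,"dz":0,"rx":0,"ry":0,"rz":0,"hand":0},{"dx":0,"dy":0,"dz":0,"rx":0,"ry":0,"rz":0,"hand":0}]' >/dev/null; python3 -c "
from h import *
where()"
```

```text
lip [112.4   1.4  94. ] tongue [-101.4    1.4  104.9] tilt 2.93 yaw 0.0 roll -0.02 F [ 3.2  1.  -2.5] M [ 0.12 -0.73 -0.05] t 14.57
```

```bash
python3 -m pendant '[{"dx":0,"dy":-0.0001,"dz":0.0011,"rx":-0.5,"ry":0,"rz":0,"hand":0},{"dx":0,"dy":-0.0001,"dz":0.0006,"rx":-0.25,"ry":0,"rz":0,"hand":0},{"dx":0,"dy":0,"dz":0,"rx":0,"ry":0,"rz":0,"hand":0},{"dx":0,"dy":0,"dz":0,"rx":0,"ry":0,"rz":0,"hand":0}]' >/dev/null; python3 -c "
from h import *
where()"
```

```text
lip [112.1   1.3  94.1] tongue [-101.8    1.3  102.4] tilt 2.23 yaw 0.0 roll -0.02 F [ 3.8  0.6 -3.2] M [ 0.04 -0.71 -0.  ] t 14.9
```

```bash
python3 -m pendant '[{"dx":0,"dy":0,"dz":0.0006,"rx":-0.3,"ry":0,"rz":0,"hand":0},{"dx":0,"dy":0,"dz":0.0006,"rx":-0.3,"ry":0,"rz":0,"hand":0},{"dx":0,"dy":0,"dz":0,"rx":0,"ry":0,"rz":0,"hand":0},{"dx":0,"dy":0,"dz":0,"rx":0,"ry":0,"rz":0,"hand":0}]' >/dev/null; python3 - <<'E'
from h import *
where()
B=((95,90,60),(125,255,255))
for f in("top0","now"):
    t=Cam("top")
    if f!="now": t.img=cv2.imread("pics/top0.png")
    b=blob(mask(t,(245,288,280,312),*B)); print(f,cen(b),b.min(0),b.max(0))
    s=Cam("scene")
    if f!="now": s.img=cv2.imread("pics/scene0.png")
    b=blob(mask(s,(310,160,336,185),*B)); print(f,cen(b),b.min(0),b.max(0))
E
```

```text
lip [110.9   1.2  94.1] tongue [-103.     1.2  100.6] tilt 1.76 yaw -0.0 roll -0.03 F [ 0.5 -0.8  0.5] M [-0.11 -0.12  0.03] t 15.23
top0 [259.1698113207547, 299.32389937106916] [253. 297.] [265. 302.]
top0 [323.7352245862884, 172.1016548463357] [318. 166.] [330. 179.]
now [256.94202898550725, 299.3188405797101] [252. 297.] [261. 302.]
now [323.80333333333334, 171.01] [318. 166.] [329. 176.]
```

```bash
python3 -m pendant '[{"dx":0,"dy":0.0008,"dz":0.0004,"rx":-0.1,"ry":0,"rz":0,"hand":0},{"dx":0,"dy":0.0005,"dz":0.0004,"rx":-0.1,"ry":0,"rz":0,"hand":0},{"dx":0,"dy":0,"dz":0,"rx":0,"ry":0,"rz":0,"hand":0},{"dx":0,"dy":0,"dz":0,"rx":0,"ry":0,"rz":0,"hand":0}]' >/dev/null; python3 - <<'E'
from h import *
where()
s=Cam("scene");o=cv2.imread("pics/scene0.png")
c=lambda i:cv2.resize(i[155:195,300:340],(400,400),interpolation=cv2.INTER_CUBIC)
cv2.imwrite("pics/catch.png",np.hstack([c(o),c(s.img)]))
E
```

```text
lip [111.    1.2  94.2] tongue [-102.9    1.2  100.5] tilt 1.7 yaw -0.01 roll -0.03 F [-4.9 -1.   8.8] M [-0.19  0.89  0.  ] t 15.77
```

View pics/catch.png

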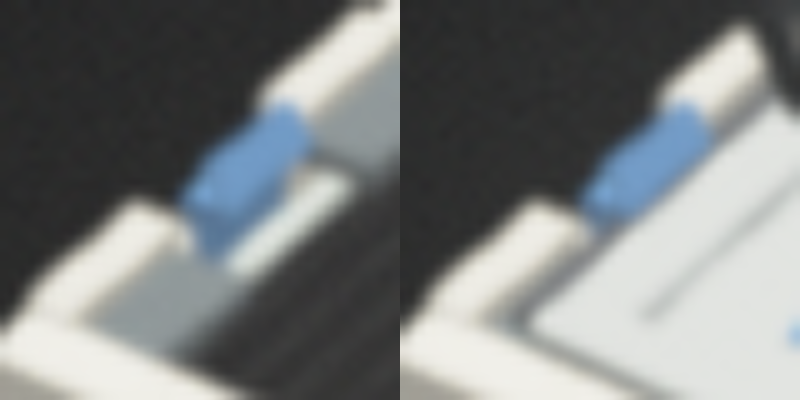

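Catch sits at the same pixels as at the start (683,110)–(600,210), over the front edge of the lid, and the lid no longer sinks under 12 N: snapped. Relieve the load and let go.

```bash
python3 -m pendant '[{"dx":0,"dy":-0.0008,"dz":-0.0008,"rx":0,"ry":0,"rz":0,"hand":0},{"dx":0,"dy":0,"dz":0,"rx":0,"ry":0,"rz":0,"hand":0},{"dx":0,"dy":0,"dz":0,"rx":0,"ry":0,"rz":0,"hand":0.02},{"dx":0,"dy":0,"dz":0,"rx":0,"ry":0,"rz":0,"hand":0.04},{"dx":0,"dy":0,"dz":0,"rx":0,"ry":0,"rz":0,"hand":0.05},{"dx":0,"dy":0,"dz":0,"rx":0,"ry":0,"rz":0,"hand":0.05},{"dx":0,"dy":0,"dz":0,"rx":0,"ry":0,"rz":0,"hand":0.05}]'; python3 -c "
from h import *
where()"
```

```text
clock: 16.4
position: [0.5171, 0.2042, 0.1121]
ee_rot: [-0.009, 0.707, 0.707, -0.009]
contact_force: [-0.2, 0.4, -0.3]
width: 0.05
gripper_force: 0.0
lip [112.8   1.5  94.7] tongue [-101.1    1.5  100.1] tilt 1.44 yaw -0.02 roll 0.0 F [-0.2  0.4 -0.3] M [ 0.   -0.    0.01] t 16.4
```

```bash
python3 -m pendant '[{"dx":0,"dy":0,"dz":-0.015,"rx":0,"ry":0,"rz":0,"hand":0.05},{"dx":0,"dy":0,"dz":-0.03,"rx":0,"ry":0,"rz":0,"hand":0.05},{"dx":0,"dy":0,"dz":-0.04,"rx":0,"ry":0,"rz":0,"hand":0.05},{"dx":0,"dy":0,"dz":-0.04,"rx":0,"ry":0,"rz":0,"hand":0.05},{"dx":0,"dy":-0.03,"dz":-0.03,"rx":0,"ry":0,"rz":0,"hand":0.05},{"dx":0,"dy":-0.04,"dz":0,"rx":0,"ry":0,"rz":0,"hand":0.05},{"dx":0,"dy":-0.04,"dz":0,"rx":0,"ry":0,"rz":0,"hand":0.05},{"dx":0,"dy":-0.03,"dz":0,"rx":0,"ry":0,"rz":0,"hand":0.05},{"dx":0,"dy":0,"dz":0,"rx":0,"ry":0,"rz":0,"hand":0.05},{"dx":0,"dy":0,"dz":0,"rx":0,"ry":0,"rz":0,"hand":0.05}]'; python3 - <<'E'
from h import *
t,s=Cam("top"),Cam("scene")
c=lambda i,x,y,w:cv2.resize(i[y:y+w,x:x+w],(400,400),interpolation=cv2.INTER_CUBIC)
cv2.imwrite("pics/end.png",np.hstack([c(t.img,205,160,150),c(s.img,290,130,150)]))
E
```

```text
clock: 17.23
position: [0.3802, 0.2042, 0.2708]
ee_rot: [-0.008, 0.707, 0.707, -0.008]
contact_force: [1.1, -0.4, 0.7]
width: 0.0497
gripper_force: 0.0
```

View pics/end.png

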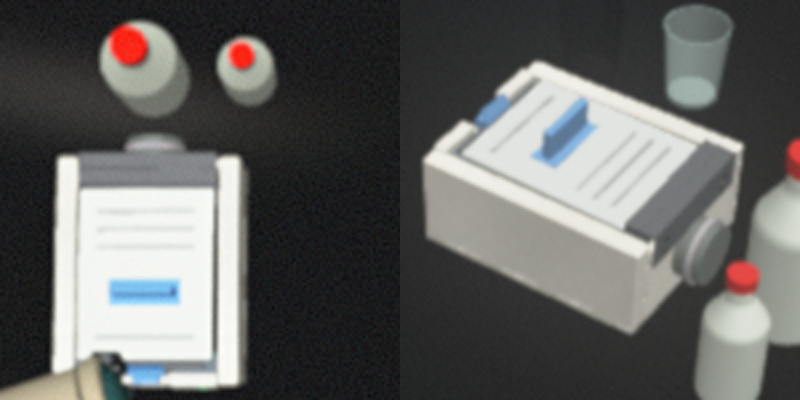

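The lid lies level in the housing, its rear edge against the rail head, with the catch over the tongue. The gripper is clear and the bottles and beaker are where they were.

```bash
python3 -c "
from rig import manip
print(manip.sign_off())"
```

```text
the job is handed in; nothing more can be done
None
```

The lid is back on the filter housing: lip hooked under the rear ledge, blue catch snapped over the tongue, gripper clear. I handed the job in after about 17 s of robot time, with the highest force I read about 12 N and the bottles and beaker in view unmoved.

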